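# Slide the slate plant sign out over the edge of the stand

## Task

The wide slate plant sign with a hole drilled near one end is to get a hanging wire: push it with the fingertips along the low teak stand until its drilled end sticks straight out over the stand's left edge (the end its hole already faces) by 40 mm, give or take 8 mm. Only slide it: never lift or tip it off the stand, and leave the pointed marker and the small pot on the stand and the red trowel beside it where they are. Then take the hand away.

Things in the scene. Friction and masses are not known exactly. Their poses are not given: they have to be found in the camera images.
- stand: low slatted teak plant stand, fixed to the table, 280 mm along its x, 400 mm along its y, flat top 50 mm above the table; its slat gaps are too narrow to catch anything. Origin: centre of its footprint, on the table. Its +y (robot's left, turned by up to about 15 degrees) points to the edge to be overhung; z up.
- stand_edge (a point): middle of the stand's left (+y) edge, on its top surface; same axes as the stand: y points straight out over the edge, x along the edge.
- sign: the sign to push: loose dark grey slate plate, 95 mm along its x, 130 mm along its y, 10 mm thick, about 0.33 kg, with a 16 mm hole 18 mm from its +y end; too wide to grip. It lies flat on the stand, wholly on it, in the half nearer to or farther from the robot, drilled end towards the left edge but turned up to 17 degrees. Origin: centre of its underside. Moves only while pushed.
- sign_end (a point): middle of the drilled (+y) end of the sign, at its underside; same axes as the sign. The overhang is how far this point lies beyond stand_edge along the stand's y.
- marker: bystander, loose: slate marker with a pointed left end and no hole, 50 mm wide, 115 mm long along its y, 10 mm thick, lying on the other half of the stand. Origin: underside, 60 mm from the point.
- small_pot: bystander, loose: small empty terracotta pot, 68 mm across, 55 mm high, standing on the right end of the stand, clear of the sign. Origin: centre of its underside.
- trowel: bystander, loose: red plastic trowel, about 285 mm long along its x, lying on the table to the left of the stand, under 30 mm high. Origin: underside, near the middle.
Not all that is in view belongs to the job. What is shaped like the sign but blue or white is not meant.

How it is judged (in metres and radians):
At the end, for the whole second after the job is handed in: The middle of the sign's drilled end lies 32 to 48 mm beyond the stand's left edge, the sign is within 8 degrees of square to the edge, flat on the stand and at rest; the marker, small pot and trowel are within 20 mm of where they were (y of sign_end in the frame of stand_edge between 0.032 and 0.048 m and angle between the y axis of sign and the y axis of stand, either way round below 0.14 rad and x of sign in the frame of stand between -0.14 and 0.14 m and z of sign in the frame of stand between 0.046 and 0.054 m and angle between sign's own z axis and vertical below 0.05 rad and linear speed of sign below 0.01 m/s and distance of each of marker, small_pot, trowel from where it was at the start of the episode below 0.02 m); the robot touches nothing.
It fails at once if the sign is lifted off the stand or tipped (z of sign in the frame of stand above 0.06 m or angle between sign's own z axis and vertical above 0.12 rad).
It fails at once if the sign falls off the stand (z of sign in the frame of stand below 0.035 m).
It fails at once if a bystander (marker, small pot or trowel) is pushed away, carried or tipped (distance of any of marker, small_pot, trowel from where it was at the start of the episode above 0.02 m or angle between any of marker, small_pot, trowel's own z axis and vertical above 0.3 rad).
It also fails if it takes over 48 s, if anything falls off the work surface, if the arm or the gripper's body presses on something with over 40 N, if the wrist force passes 120 N, or if a joint passes its speed limit or range.

## Robot

A 6-joint arm with a two-finger parallel gripper is mounted at the origin on the work surface. World frame = base frame: x ahead of the robot, y to its left, z up, the work surface at z = 0. Lengths are in mm, angles in degrees, forces in N, time in s.
With the tool pointing down it reaches from about 325 to 925 mm from the base axis. Payload 3.1 kg.
Tool frame: the origin (TCP) lies at the very end of the fingers, on their centre line; the grasp point (between the pads) lies grasp_offset behind it (grasp_offset is the distance from the TCP to the grasp point, in mm); z points along the fingers, x is the direction in which the jaws open and shut, and the axes are right-handed (so a half turn about z gives the same grasp; the last joint's range is limited). The gripper opens to 85 mm and grips with 20 to 120 N. Pads are 22 mm wide; open, the fingers measure 114 mm over their backs; the gripper's body (76 mm by 85 mm) begins 54 mm behind the grasp point. The pads swing forward as they close: fully open they stand 13 mm farther back than shut.
Start: joints at [-6.429, 12.427, 92.441, -0, 75.132, -6.429], TCP at [625.011, 0.021, 231.3] pointing down, gripper open.
Joint ranges: [-157.48, 157.48], [-44.54, 120.13], [17.64, 146.25], [-64.5, 244.5], [7.68, 150.69], [-147.95, 147.95]. Speed limits (degrees/s): [159.86, 159.86, 180, 180, 180, 180].

## Interface

Orientations are given as [roll, pitch, yaw] about the fixed x, y, z axes, in that order (R = Rz(yaw) Ry(pitch) Rx(roll)).
In Python, from station import * gives the robot as it stands. Calls block until the motion is done:
- goto(position, orientation): joint-space move of the TCP to a pose.
- move_l(position, attitude=None, speed=150): straight line of the TCP; attitude=None keeps the orientation; speed is the mean speed in mm/s.
- move_j(angles): joint-space move.
- grip(opening, squeeze=None): finger opening in mm; squeeze is the grip in N (None keeps the last); returns when the fingers have stopped.
- wait(seconds).
- solve_ik(position, orientation): joint angles nearest the present ones, or None.
- get_obs(): the state.
- get_image(name): name is "scene" or "side" or "wrist"; returns the picture (420x560x3 uint8, red, green, blue); there is no depth.
- get_calibration(name): a dict with "fx", "fy", "cx", "cy" (pixels), "R" (3x3) and "t" (3): a world point X has camera coordinates R X + t; the wrist camera has in their place "mount" (4x4, takes a point from camera to tool coordinates, whose origin is the TCP and whose axes are the tool frame's). Camera axes: x right, y down, z forward; pixel columns grow to the right and rows downward; lengths in mm; the calibration is good to about 2 mm. A picture is of the moment at which its call begins: read the wrist's pose just before it. get_calibration takes no time and is no camera call.
A pose or a line that the arm cannot do raises Unreachable and nothing moves.
- sign_off(): hands the job in, once; it reports no verdict.
Trained networks look in the newest picture that a camera, given by its name, has taken for a name from the list of things; names that differ only in an ending like _2 or _b are one class to them, and where a whole thing is asked for, a point or a joint stands for the part that bears it (a point fixed in the world has none). Each returns a list of dicts, best first, with "score" (0 to 1); they miss things now and then, are a little off and sometimes report something else, mostly with a low value. They report only what shows in the picture. A call takes as long as a camera call. They do not tell look-alikes from the thing itself.
- spot_in(name, camera): "extent" ([centre column, centre row, width, height] in pixels, round what is visible of it).
- regions_of(name, camera): "region" (420x560 bool, what is visible of it) and "extent" ([centre column, centre row, width, height] in pixels, round what is visible of it).
The state is a dict: "t": time; "joint_pos": joint angles; "qvel": joint speeds; "effort": joint torques, N m; "tcp_pos": TCP position; "ee_rot": TCP orientation; "wrist_force": force on the tool from outside, world axes, zero at the start; "moment": the same for the moment, N m; "grip_width": finger opening in mm.
Only numpy, scipy, OpenCV 4.12 (cv2) and the standard library are available. Lean on these libraries where they do the work, as an engineer would, in place of code of your own. Each camera call takes 0.05 s, during which the arm holds its last target.

## Working session

There is one attempt and no reset: what is moved stays moved. The work goes in short steps, each a Python script; the robot and the scene stay as the last script left them, time stands still between calls to the robot, and variables do not carry over. Pictures are saved under pics/ and viewed, and the job is handed in when it is done.

```bash
mkdir -p pics; ls
python3 - <<'E'
from station import *
import cv2
for n in ["scene","side","wrist"]:
    im=get_image(n); cv2.imwrite(f"pics/{n}0.png",im[:,:,::-1])
    c=get_calibration(n); print(n,c)
    for k in ["sign","marker","small_pot","trowel","stand"]:
        print(k,[(round(d["score"],2),[round(float(v)) for v in d["extent"]]) for d in spot_in(k,n)])
print(get_obs())
E
```

```text
pics
scene {'fx': 408.8450961591442, 'fy': 408.8450961591442, 'cx': 284.83129685764874, 'cy': 209.95452581531862, 'R': array([[ 0.25879832,  0.96575466,  0.01847597],
       [ 0.72262869, -0.18088325, -0.66714993],
       [-0.64096116,  0.18600855, -0.74469431]]), 't': array([-123.27572283, -274.06999323, 1411.76332425])}
sign [(0.84, [347, 196, 45, 35]), (0.67, [362, 153, 42, 33]), (0.65, [149, 200, 52, 35]), (0.61, [292, 264, 67, 59])]
marker [(0.64, [249, 232, 43, 28])]
small_pot [(0.61, [169, 264, 27, 33])]
trowel [(0.69, [413, 222, 48, 82])]
stand [(0.61, [243, 274, 200, 155])]
side {'fx': 505.6587098425709, 'fy': 505.6587098425709, 'cx': 289.20646573687577, 'cy': 205.235186360563, 'R': array([[ 0.99508019, -0.09771729, -0.01633248],
       [-0.08288365, -0.73077703, -0.67756567],
       [ 0.05427448,  0.67558587, -0.73528091]]), 't': array([-430.53476925,   96.30244269, 1094.68041428])}
sign [(0.96, [207, 386, 66, 67]), (0.93, [371, 218, 73, 57]), (0.88, [195, 142, 61, 36]), (0.65, [254, 167, 61, 42])]
marker [(0.84, [318, 251, 38, 46])]
small_pot [(0.64, [383, 327, 39, 48])]
t
[... 657 characters left out ...]
nd [(0.87, [200, 233, 343, 306])]
{'t': 0.9, 'joint_pos': array([-6.43087402e+00,  1.24260528e+01,  9.24388873e+01,  6.08258057e-04,
        7.51322693e+01, -6.42688561e+00]), 'qvel': array([ 0.0162957 ,  0.11888344,  0.10694516,  0.03267265, -0.08433331,
       -0.05806064]), 'effort': array([-2.31932581e-04, -3.96882820e+01, -3.04261243e+01, -1.52552288e-04,
        6.96723982e-04, -3.78444028e-06]), 'tcp_pos': array([ 6.25030347e+02, -3.05085395e-03,  2.31334843e+02]), 'ee_rot': array([-1.79999728e+02, -2.83899009e-03, -4.14447297e-03]), 'wrist_force': array([-0.13048254, -0.14852635,  0.82870868]), 'moment': array([ 0.04248647, -0.02045317,  0.00695345]), 'grip_width': 85.48822484416506}
```

View pics/scene0.png

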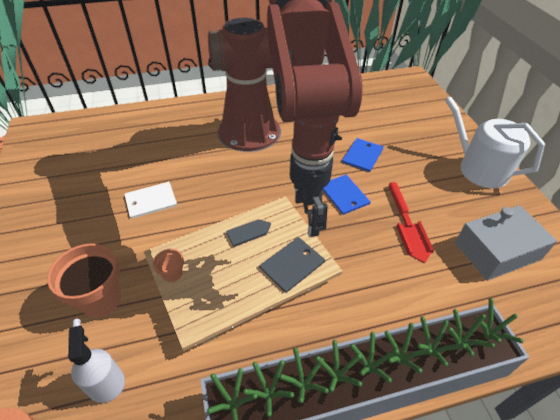

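View pics/side0.png

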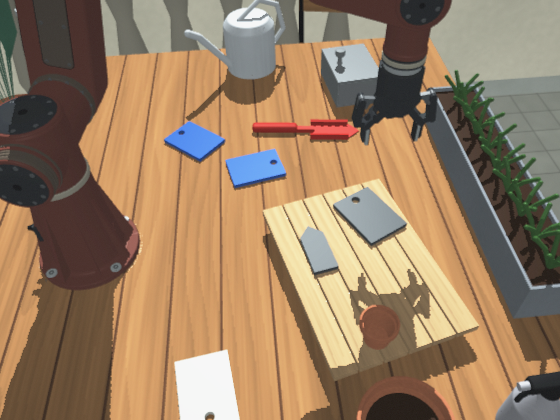

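View pics/wrist0.png

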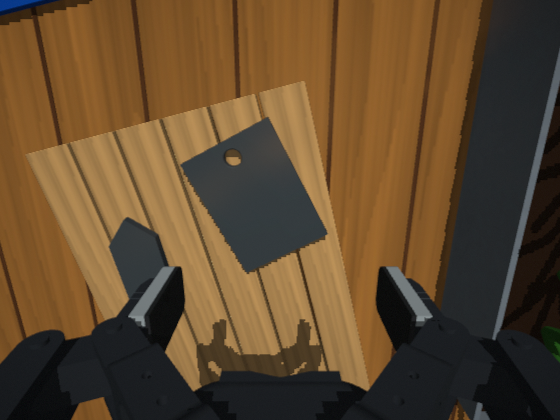

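The candidates for the sign are:
- Dark plate with a hole, on the stand: scene (292,264), side (371,218), wrist (250,195).
- Blue plates: scene (362,153) and (347,196).
- White plate: scene (149,200).
- Pointed marker: scene (249,232).

I choose the dark plate. Next come a close crop and the measurements.

```bash
cat > h.py <<'E'
from station import *
import numpy as np, cv2
from scipy.spatial.transform import Rotation as Ro
def cam(n,obs=None):
    c=get_calibration(n); K=np.array([[c["fx"],0,c["cx"]],[0,c["fy"],c["cy"]],[0,0,1]])
    if "mount" in c:
        T=np.eye(4); T[:3,:3]=Ro.from_euler("xyz",obs["ee_rot"],degrees=True).as_matrix(); T[:3,3]=obs["tcp_pos"]
        W=np.linalg.inv(T@c["mount"]); return K,W[:3,:3],W[:3,3]
    return K,c["R"],c["t"]
def proj(px,z,n,obs=None):
    K,R,t=cam(n,obs); px=np.atleast_2d(px).astype(float)
    d=np.c_[px,np.ones(len(px))]@np.linalg.inv(K).T@R; o=-R.T@t
    return o+d*((z-o[2])/d[:,2])[:,None]
def topix(X,n,obs=None):
    K,R,t=cam(n,obs); p=(np.atleast_2d(X)@R.T+t)@K.T; return p[:,:2]/p[:,2:]
def quad(mask):
    cs,_=cv2.findContours(mask.astype(np.uint8),cv2.RETR_EXTERNAL,cv2.CHAIN_APPROX_NONE)
    c=max(cs,key=cv2.contourArea)
    return c[:,0], cv2.approxPolyDP(c,0.03*cv2.arcLength(c,True),True)[:,0]
E
python3 - <<'E'
from h import *
np.set_printoptions(precision=1,suppress=True)
ob={}
for n in ["wrist","side","scene"]:
    o=get_obs(); im=get_image(n)
    for k,z in [("sign",60),("marker",60),("stand",50),("small_pot",50),("trowel",10)]:
        for d in regions_of(k,n):
            m=d["region"]
            col=im[m].mean(0); 
            if k=="sign" and (col.max()>100): continue
            c,q=quad(m); P=proj(q,z,n,o)[:,:2]
            print(n,k,round(d["score"],2),"col",col,"px",q.tolist(),"\n   ",P.tolist() if 0 else P.round(1).tolist())
            if n=="wrist": cv2.drawContours(im,[c[:,None]],-1,(0,255,0),1)
    if n=="wrist": cv2.imwrite("pics/crop.png",cv2.resize(im[60:300,0:400],None,fx=2,fy=2)[:,:,::-1])
E
```

```text
wrist sign 0.87 col [ 7.2 39.7 96.2] px [[0, 15], [57, 0], [0, 0]] 
    [[388.9, 145.3], [439.2, 156.3], [391.7, 156.4]]
wrist sign 0.72 col [56.8 61.4 62.7] px [[267, 118], [182, 165], [245, 270], [325, 234]] 
    [[612.7, 60.8], [530.6, 17.4], [587.2, -95.2], [670.5, -54.2]]
wrist marker 0.6 col [54.2 58.3 59.2] px [[126, 217], [109, 249], [129, 297], [168, 263], [158, 234]] 
    [[469.4, -35.3], [446.8, -70.5], [459.6, -127.8], [506.4, -86.8], [499.6, -53.8]]
wrist stand 0.79 col [154.9 120.3  73.1] px [[302, 81], [326, 233], [247, 272], [180, 163], [254, 94], [25, 155], [104, 318], [159, 236], [192, 389], [369, 387]] 
    [[644.9, 93.2], [672.9, -57.2], [588.1, -103.1], [525.8, 17.5], [600.5, 81.9], [374.7, 25.7], [421.7, -162.0], [496.4, -60.2], [514.5, -266.0], [734.5, -263.3]]
side marker 0.91 col [161.1 169.6 171.3] px [[307, 227], [300, 241], [313, 273], [337, 269], [323, 233]] 
    [[467.0, -38.6], [448.4, -73.9], [464.4, -154.6], [511.6, -150.4], [497.6, -58.3]]
side stand 0.79 col [210.2 189.4 142.3] px [[378, 179], [263, 211], [335, 380], [478, 327]] 
    [[646.8, 94.2],
[... 1078 characters left out ...]
[528.4, -269.1], [506.4, -271.8]]
scene small_pot 0.3 col [ 94.9  99.7 103.9] px [[299, 237], [259, 265], [284, 291], [324, 261]] 
    [[526.5, 23.0], [584.8, -94.3], [668.5, -54.4], [612.4, 61.1]]
scene trowel 0.74 col [183.9  59.4  53.3] px [[389, 182], [406, 252], [424, 261], [433, 249], [422, 224], [410, 220]] 
    [[360.8, 357.8], [612.8, 290.2], [650.2, 322.4], [621.5, 363.8], [536.5, 376.4], [515.0, 350.7]]
scene trowel 0.7 col [129.5  84.3  64.8] px [[168, 248], [154, 256], [153, 266], [165, 280], [173, 281], [181, 274], [183, 259], [179, 251]] 
    [[448.3, -306.3], [465.2, -342.6], [495.6, -346.6], [544.3, -320.6], [552.0, -302.1], [536.6, -281.4], [492.7, -272.2], [465.0, -279.7]]
```

View pics/crop.png

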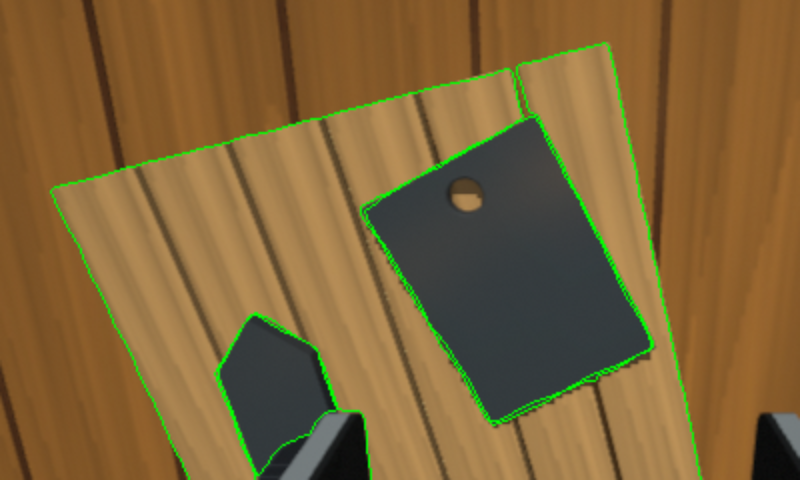

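The crop confirms it: a dark rectangular plate with its hole near the left end. In the crop its corners are about (535,115), (362,210), (492,423) and (652,347). The plate measures about 93x127 mm and the stand about 277x400, which agrees with the given sizes. The stand's yaw is about 14°, the sign's about 27°, and the overhang now is about -32 mm.

I'll push the rear end with two fingertips spread 50 mm, jaws parallel to the stand edge, so the push also squares the sign. First I'll find the tip height by touching the stand gently.

```bash
cat >> h.py <<'E'
YAW=14.0; E0=np.array([512.5,59.5])
ex=np.array([np.cos(np.radians(YAW)),np.sin(np.radians(YAW))]); ey=np.array([-ex[1],ex[0]])
def W(xs,ys,z): p=E0+xs*ex+ys*ey; return [float(p[0]),float(p[1]),float(z)]
def S(P): d=np.atleast_2d(P)[:,:2]-E0; return np.c_[d@ex,d@ey]
ATT=[180,0,YAW]
E
python3 - <<'E'
from h import *
grip(50)
goto(W(70,-200,120),ATT)
move_l(W(70,-200,64),speed=80)
f0=get_obs()["wrist_force"][2]; print(f0,get_obs()["grip_width"])
z=64
while z>36:
    z-=1; move_l(W(70,-200,z),speed=25)
    f=get_obs()["wrist_force"][2]
    if abs(f-f0)>2.5: break
o=get_obs(); print("touch",z,o["tcp_pos"],o["wrist_force"],o["t"])
move_l(W(70,-200,z+4),speed=25)
im=get_image("wrist"); cv2.imwrite("pics/w1.png",im[:,:,::-1])
im=get_image("side"); cv2.imwrite("pics/s1.png",im[:,:,::-1])
print(get_obs()["t"])
E
```

```text
0.21517067982775478 50.209604689643776
touch 46 [ 628.96196947 -117.68322698   47.05298035] [-2.49623536 -0.64588691  4.48310967] 8.2833
8.6917
```

View pics/w1.png

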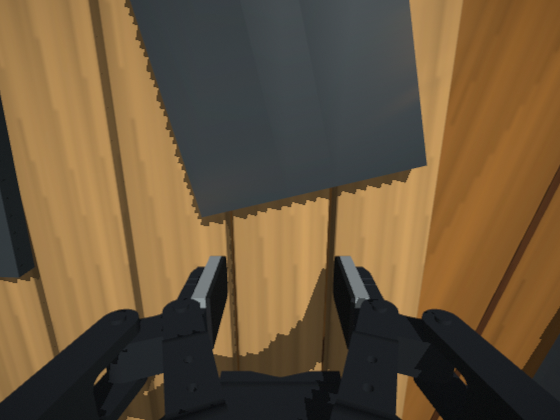

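View pics/s1.png

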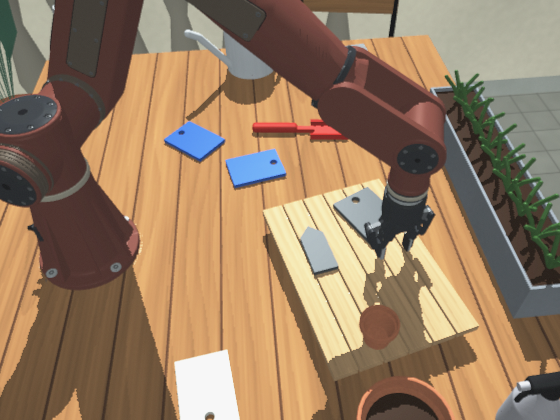

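The wrist picture shows the fingertips at (210,285) and (350,285), just behind the sign's rear edge, which runs from (203,220) to (425,163). The stand is touched at z≈47, so z=50 leaves the tips 3 mm above the top. I push until about 14 mm short of the goal, then check.

```bash
cat >> h.py <<'E'
def measure(tag):
    np.set_printoptions(precision=1,suppress=True)
    for n in ["wrist","side","scene"]:
        o=get_obs(); im=get_image(n); cv2.imwrite(f"pics/{tag}_{n}.png",im[:,:,::-1])
        for d in regions_of("sign",n):
            col=im[d["region"]].mean(0)
            P=proj(d["extent"][:2],60,n,o); s=S(P)[0]
            if max(col)-min(col)>40 or abs(s[0])>140 or not -220<s[1]<60: continue
            c,q=quad(d["region"]); print(n,round(d["score"],2),q.tolist(),S(proj(q,60,n,o)).round(1).tolist())
E
python3 - <<'E'
from h import *
move_l(W(70,-115,50),speed=35)
o=get_obs(); print(o["tcp_pos"],o["wrist_force"],S(o["tcp_pos"]))
measure("p1"); print(get_obs()["t"])
E
```

```text
[608.3123498  -35.18389368  50.02835131] [ 0.37499353 -1.61040674  0.27082937] [[  70.06020649 -115.05048267]]
wrist 0.64 [[185, 0], [205, 256], [418, 257], [455, 0]] [[35.8, -4.7], [35.9, -104.6], [130.7, -105.3], [131.5, -4.9]]
side 0.76 [[360, 174], [334, 181], [345, 200], [348, 190], [355, 191], [360, 186]] [[102.1, 21.4], [37.7, 21.3], [37.0, -41.3], [55.6, -15.7], [68.8, -24.0], [85.7, -13.7]]
side 0.29 [[308, 227], [301, 242], [314, 273], [337, 268], [323, 233]] [[-66.0, -84.9], [-93.5, -117.1], [-96.7, -196.8], [-50.7, -201.3], [-42.9, -110.7]]
scene 0.76 [[328, 235], [299, 246], [306, 261], [296, 276], [302, 285], [348, 263]] [[40.5, 24.8], [35.6, -57.4], [82.2, -65.2], [107.4, -107.5], [134.8, -107.5], [134.9, 20.5]]
11.5667
```

View pics/p1_wrist.png

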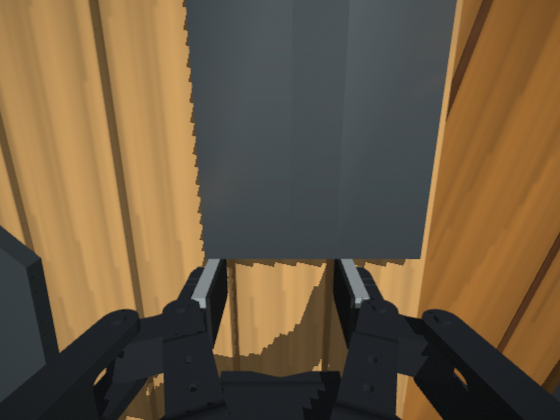

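View pics/p1_scene.png

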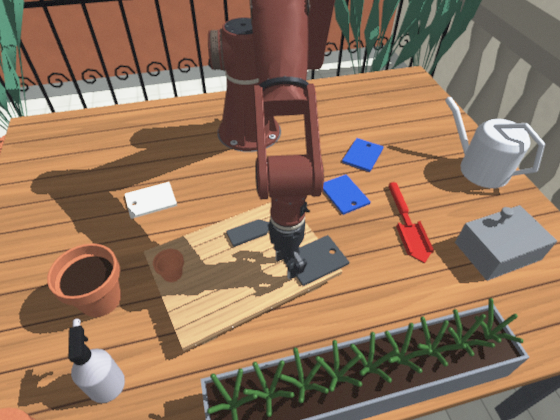

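The sign is now square, with its rear edge level at row 257. It spans x' 36–131 on the stand, and the end is about 22–25 mm past the edge. Next are the last 14 mm, then I back off and measure.

Run:
```python
from h import *
move_l(W(70,-101,50),speed=25)
move_l(W(70,-125,50),speed=60)
move_l(W(70,-125,160),speed=120)
goto(W(65,-120,260),ATT)
wait(0.3)
measure("p2")
o=get_obs();im=get_image("wrist")
for d in regions_of("stand","wrist"):
    c,q=quad(d["region"]); print("stand",q.tolist(),S(proj(q,50,"wrist",o)).round(1).tolist())
print(get_obs()["t"])
```

```text
wrist 0.57 [[251, 3], [254, 146], [345, 148], [355, 5]] [[36.7, 41.2], [36.1, -87.3], [129.1, -89.5], [130.9, 39.3]]
side 0.79 [[369, 166], [331, 176], [354, 217], [394, 204]] [[132.9, 38.4], [37.7, 38.6], [34.8, -93.0], [130.9, -89.0]]
scene 0.6 [[332, 233], [288, 253], [307, 281], [352, 260]] [[39.8, 37.4], [41.3, -91.7], [131.1, -91.9], [132.3, 34.0]]
stand [[71, 53], [114, 308], [224, 255], [218, 372], [334, 370], [355, 53], [265, 259], [248, 54]] [[-139.4, 0.9], [-141.6, -288.1], [-1.6, -216.2], [-18.6, -387.1], [135.2, -384.1], [137.5, 0.3], [46.3, -221.5], [33.2, -0.4]]
15.075
```

View pics/p2_wrist.png

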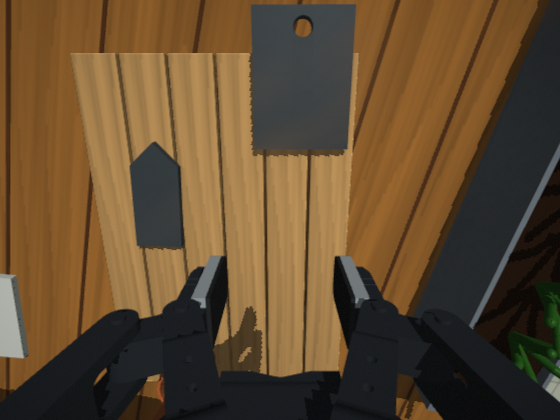

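View pics/p2_side.png

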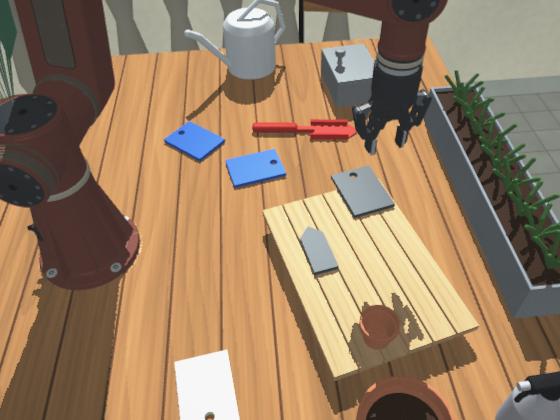

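The wrist picture shows the drilled end at row 4 and the stand's edge at row 53, with the sign square to it. Measured against the edge, the overhang is about 40 mm. The side camera gives 38.5 mm and the scene camera 36 mm. The marker (320,250), pot (380,326) and trowel (305,129) in the side view have not moved.

Run:
```python
from h import *
sign_off(); o=get_obs(); print(o["t"],o["wrist_force"])
```

```text
the job is handed in; nothing more can be done
the job is handed in; nothing more can be done
```

I pushed the dark slate sign with two fingertips (opened to 50 mm, tips about 3 mm above the stand top), which squared it and slid its drilled end out over the stand's left edge. I then raised the hand well clear and handed the job in about 15 s into the 48 s limit; it reported no verdict.

**Overhang:** the last pictures gave about 40 mm from the wrist camera, 38.5 mm from the side camera and 36 mm from the scene camera. They disagree by about 4 mm, but all lie within 32–48 mm.

**Squareness and position:** the wrist camera showed the sign about 1° off square, and side and scene put it within about 2°. It lies flat, about 83 mm from the stand's centre line on the side away from the robot, and wholly within the stand's width.

**Bystanders:** the marker, small pot and trowel look unmoved in the side view. I compared them by eye only and did not measure them again at the end.

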